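# Locate the vial plate on the filling bed

## Robot

A 6-joint arm with a two-finger parallel gripper is mounted at the origin on the work surface. World frame = base frame: x ahead of the robot, y to its left, z up, the work surface at z = 0. Lengths are in mm, angles in degrees, forces in N, time in s.
With the tool pointing down it reaches from about 325 to 850 mm from the base axis. Payload 4.4 kg.
Tool frame: the origin (TCP) lies at the very end of the fingers, on their centre line; the grasp point (between the pads) lies 19 mm behind it; z points along the fingers, x is the direction in which the jaws open and shut, and the axes are right-handed (so a half turn about z gives the same grasp; the last joint's range is limited). The gripper opens to 94 mm and grips with 3 to 60 N. Pads are 16 mm wide; open, the fingers measure 119 mm over their backs; the gripper's body (75 mm by 177 mm) begins 78 mm behind the grasp point.
Start: joints at [-76.748, 11.837, 88.321, -0, 79.842, -8.623], TCP at [214.228, -533.604, 205.447] pointing down, gripper open.
Joint ranges: [-156.59, 156.59], [-49.26, 127.26], [12.9, 141.05], [-63.56, 243.56], [4.71, 150.69], [-161.64, 161.64]. Speed limits (degrees/s): [159.86, 159.86, 180, 180, 180, 180].

## Interface

Orientations are given as [roll, pitch, yaw] about the fixed x, y, z axes, in that order (R = Rz(yaw) Ry(pitch) Rx(roll)).
In Python, from bench import read_state, grab_frame, env gives the robot as it stands. The module is installed in compiled form; this text tells all that it offers.
- The arm moves only by the tool arm_command, never from a script. Its argument "commands" is a list of rows, each an object of numbers: "gripper": the opening, from 0 (shut) to 1 (fully open); "tx", "ty", "tz": the shift along the world's x, y, z in mm; "rx", "ry", "rz": the turn, a rotation vector about the world's x, y, z in rad. A call has 1 to 8 rows; each row is the pose to reach, as a shift and turn from the pose commanded when the call began; what a row does not reach only later rows make up. A row lasts 1/12 s, in which the tool goes at most 41.7 mm and 7.16 degrees, less where a joint would pass 70% of its speed; a pose out of reach is approached as far as the arm can. A call with a gripper value outside its range is refused whole. The fingers move at their own pace and stop on an object; "squeeze" is the grip in N (left out, the last holds). Time passes only in rows, so rows that repeat a pose let the fingers close. It gives the time, the measured TCP pose, the force and the opening at its end, in the units of the state.
- read_state(): the state, without advancing time (a new reading comes with each control period).
- grab_frame(name): name is "scene" or "top" or "wrist"; returns a dict with "image" (420x560x3 uint8, red, green, blue), "vfov" (degrees; the focal length in pixels is half the picture's height over the tangent of half this angle, whatever the lens; pixels are square), "cx", "cy" (the principal point, pixels), "R" (3x3) and "t" (3): a world point X has camera coordinates R X + t; the wrist camera has in their place "tool_from_camera" (4x4, takes a point from camera to tool coordinates, whose origin is the TCP and whose axes are the tool frame's). Camera axes: x right, y down, z forward; pixel columns grow to the right and rows downward; lengths in mm; the calibration is good to about 2 mm. A picture is of the moment at which its call begins: read the wrist's pose just before it. There is no depth.
- env.finish_job(): hands the job in, once; it reports no verdict.
The state is a dict: "time": time; "joint_positions": joint angles; "joint_vel": joint speeds; "tau": joint torques, N m; "eef_pos": TCP position; "ee_rot": TCP orientation; "contact_force": force on the tool from outside, world axes, zero at the start; "ft_torque": the same for the moment, N m; "finger_gap": finger opening in mm.
Only numpy, scipy, OpenCV 4.12 (cv2) and the standard library are available. Lean on these libraries where they do the work, as an engineer would, in place of code of your own. Each camera call takes 0.05 s, during which the arm holds its last target. There are 200 camera calls.

## Task

Pick the white vial plate up by its black handle and set it flat on the dark steel bed, blue-striped edge towards the two steel pins and still clear of pins and stop. Then press that edge home against both pins at once, and after that slide the plate along the pins until its end is home against the steel button of the blue end stop; each time keep it pressed for about a second with roughly 12 N and never much harder, as the vials are glass. Leave the plate there, flat and touching all three, let go, and keep the vials upright and the other glassware and things where they are.

Things in the scene. Friction and masses are not known exactly. Their poses are not given: they have to be found in the camera images.
- plate: the vial plate: white plastic slab 90 mm (its x) by 150 mm (its y) by 14 mm thick, 0.4 to 0.75 kg, with a blue stripe on top along the long edge at its +x side. In its middle stands a black bar handle 16 mm (x) by 50 mm (y), its top 50 mm above the underside; four vials 17 mm wide, tops 49 mm above the underside, are fixed at x = -24 or +20 mm, y = +-55 mm. Origin: centre of the underside; z up. The side faces are plain and vertical, free to be pushed on.
- edge_a (a point): point on the plate's striped long face, at plate x = 45, y = +55, z = 7 mm
- edge_b (a point): point on the plate's striped long face, at plate x = 45, y = -55, z = 7 mm
- end (a point): middle of the plate's short end face that must meet the end stop, at plate x = 0, y = -75, z = 7 mm; axes as the plate's
- bed: fixed dark steel bed 170 mm (its x) by 250 mm (its y), its polished top, slippery to the plate (friction about 0.18), 16 mm above its origin (centre of its underside, on the table). It stands turned by up to 0.35 rad. Its two pins rise near its +x edge and the end stop sits near its -y end; the rest of its top is free. A plate that is home has the same axes as the bed, its centre at bed x = 5 mm.
- pin_a: fixed steel pin, 10 mm diameter, rising 22 mm from the bed top, at bed x = 55, y = +50 mm; origin at its foot on the bed top, axes as the bed's. The plate's striped edge meets its -x side, 5 mm from its axis. Rigid
- pin_b: the second pin, the same, at bed x = 55, y = -50 mm
- stop: blue end-stop block 36 mm (x) by 26 mm (y) by 20 mm tall clamped on the bed near its -y end, at bed x = 5 mm; where along the bed's y differs from day to day (-90 to -70 mm). From it a steel button, 12 mm diameter, 8 mm above the bed top, points to +y. Origin: on the bed top, directly under the button's flat end face, so the plate's end is home when it lies at y = 0 of this frame. Axes as the bed's. Rigid
- flask_a: clear glass volumetric flask, 64 mm wide, 170 mm tall; to be left alone; origin at the middle of its underside
- flask_b: smaller clear glass volumetric flask, 54 mm wide, 150 mm tall; to be left alone; origin at the middle of its underside
- beaker: clear glass beaker, 66 mm wide, 90 mm tall; to be left alone; origin at the middle of its underside
- bulb: terracotta-red rubber pipette bulb standing upright, 54 mm wide, 78 mm tall; to be left alone; origin at the middle of its underside
- reagent: amber reagent bottle with a black cap, 60 mm wide, 130 mm tall; to be left alone; origin at the middle of its underside
- marker: black marker pen with a red cap, lying, about 125 mm long, 14 mm thick; to be left alone; origin at the underside near its middle
- jar: white plastic jar, 50 mm wide, 60 mm tall; to be left alone; origin at the middle of its underside

How it is judged:
By the outcome, as a careful person would: the job done as asked, in the order asked, and still so for the second after the job is handed in, with the robot touching nothing.
It also fails if it takes over 72 s, if anything falls off the work surface, if the arm or the gripper's body presses on something with over 40 N, if the wrist force passes 120 N, or if a joint passes its speed limit or range.

## Working session

There is one attempt and no reset: what is moved stays moved. The work goes in short steps, Python scripts to look and compute and a tool call to move; the robot and the scene stay as the last step left them, time stands still between calls to the robot, and variables do not carry over. Pictures are saved under pics/ and viewed, on a budget of 10 in all, crops included, one or two more only if the job needs it, and the job is handed in when it is done.

Besides the shell and the picture viewer there is one more tool, called after "Request:" as name([rows], argument=value, ...), one row to a line, values as JSON. arm_command: Moves the arm, as the interface text tells. Its arguments: {"type":"object","properties":{"commands":{"type":"array","items":{"type":"object","properties":{"gripper":{"type":"number"},"tx":{"type":"number"},"ty":{"type":"number"},"tz":{"type":"number"},"rx":{"type":"number"},"ry":{"type":"number"},"rz":{"type":"number"}}}},"squeeze":{"type":"number"}},"required":["commands"]}

```bash
mkdir -p pics
cat > h.py <<'E'
import numpy as np, cv2
from bench import read_state, grab_frame, env
from scipy.spatial.transform import Rotation as Ro
def cam(f, st=None):
    f_=f['image'].shape[0]/2/np.tan(np.radians(f['vfov'])/2)
    K=np.array([[f_,0,f['cx']],[0,f_,f['cy']],[0,0,1]])
    if 'R' in f: R=np.array(f['R']);t=np.array(f['t'])
    else:
        T=np.array(f['tool_from_camera']); W=np.eye(4)
        W[:3,:3]=Ro.from_euler('xyz',st['ee_rot'],degrees=True).as_matrix(); W[:3,3]=st['eef_pos']
        M=np.linalg.inv(W@T); R=M[:3,:3]; t=M[:3,3]
    return K,R,t
def ray(c,uv,z):
    K,R,t=c; uv=np.atleast_2d(uv).astype(float)
    d=(np.linalg.inv(K)@np.c_[uv,np.ones(len(uv))].T).T@R; o=-R.T@t
    return o+d*((z-o[2])/d[:,2])[:,None]
def proj(c,X):
    K,R,t=c; p=(np.atleast_2d(X)@R.T+t)@K.T; return p[:,:2]/p[:,2:]
def save(im,n): cv2.imwrite('pics/'+n,im[:,:,::-1])
E
python3 - <<'E'
from h import *
import pickle
s=read_state(); print(s)
F={n:grab_frame(n) for n in('scene','top','wrist')}
pickle.dump((s,F),open('f0.pkl','wb'))
for n,f in F.items(): save(f['image'],n+'0.png'); c=cam(f,s); print(n,f['vfov'],[k for k in f],-c[1].T@c[2])
E
```

```text
{'time': 0.0, 'joint_positions': array([-7.67474854e+01,  1.18835192e+01,  8.84015570e+01, -2.75102622e-04,
        7.98403610e+01, -8.62304995e+00]), 'joint_vel': array([-0.00765977,  0.05979159,  0.05857627, -0.03609774, -0.1000863 ,
       -0.05693149]), 'tau': array([-1.21797424e-03, -3.70878410e+01, -2.81418228e+01,  6.96531124e-02,
        3.61829333e-02, -1.64272710e-04]), 'eef_pos': array([ 214.04817873, -532.83834382,  204.32486501]), 'ee_rot': array([-1.79981460e+02,  1.24059878e-01, -6.81243665e+01]), 'contact_force': array([ 0.52832523,  0.52432408, -0.32998428]), 'ft_torque': array([-0.02011469,  0.0600869 ,  0.03101918]), 'finger_gap': 93.64871094548187}
scene 46.624359202508074 ['image', 'vfov', 'cx', 'cy', 'R', 't'] [1180.14737892  511.65664925 1307.88826566]
top 57.378519369572786 ['image', 'vfov', 'cx', 'cy', 'R', 't'] [ 400.20801503   -4.0907985  1024.98116998]
wrist 65.15634248588833 ['image', 'vfov', 'cx', 'cy', 'tool_from_camera'] [ 277.31624541 -507.81928665  383.59597721]
```

View pics/top0.png

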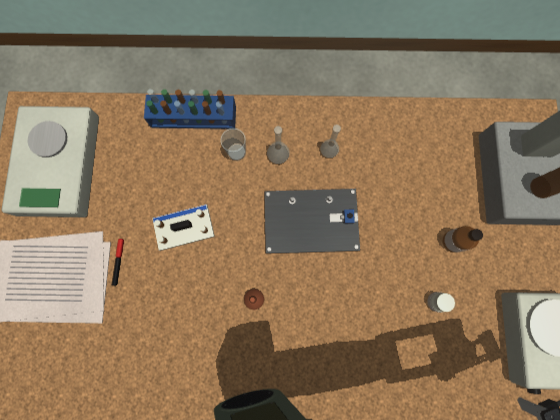

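View pics/scene0.png

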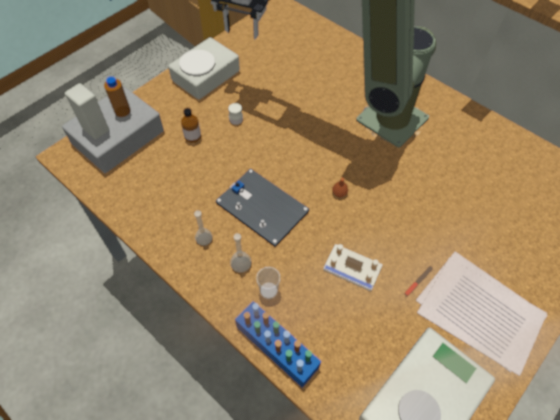

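The top view shows the plate at about (183,227) with its blue stripe up (+x). The bed is at (311,221), its pins at (292,201) and (330,200), and the stop at (349,217). Both have y to the left. Next I measure them.

```bash
cat > m0.py <<'E'
from h import *
import pickle
s,F=pickle.load(open('f0.pkl','rb'))
f=F['top'];c=cam(f);im=f['image'];hsv=cv2.cvtColor(im,cv2.COLOR_RGB2HSV)
def big(m,roi):
    z=np.zeros_like(m);x0,y0,x1,y1=roi;z[y0:y1,x0:x1]=m[y0:y1,x0:x1]
    cs,_=cv2.findContours(z,cv2.RETR_EXTERNAL,cv2.CHAIN_APPROX_NONE);return max(cs,key=cv2.contourArea)[:,0,:]
def rect(p,z):
    w=ray(c,p,z)[:,:2].astype(np.float32);return cv2.minAreaRect(w)
# plate: white or blue ; bed: not cork (low sat or dark)
pl=cv2.inRange(hsv,(0,0,150),(180,70,255))|cv2.inRange(hsv,(100,100,60),(130,255,255))
print('plate',rect(big(pl,(140,195,225,260)),14))
dark=cv2.inRange(hsv,(0,0,0),(180,110,110))
print('bed',rect(big(cv2.morphologyEx(dark,cv2.MORPH_CLOSE,np.ones((5,5))),(255,180,370,260)),16))
bl=cv2.inRange(hsv,(100,100,40),(130,255,255))
print('stripe',rect(big(bl,(140,195,225,260)),14)); print('stop',rect(big(bl,(320,190,370,260)),36))
for n,p in dict(pinA=(292,201),pinB=(330,200)).items(): print(n,ray(c,p,30))
for n,p,z in (('bulb',(254,299),39),('flaskA',(278,155),15),('flaskB',(329,150),15),('beaker',(234,150),10),('marker',(118,262),7),('reag',(455,240),20),('jar',(445,302),30)): print(n,ray(c,p,z).round())
E
python3 m0.py
```

```text
plate ((567.8203125, 256.9989013671875), (91.61744689941406, 149.09423828125), 15.740361213684082)
bed ((590.7120971679688, -86.08735656738281), (170.21395874023438, 249.94422912597656), 2.6007277965545654)
stripe ((603.1356811523438, 268.0245056152344), (10.091538429260254, 142.72117614746094), 15.46483039855957)
stop ((600.9580688476562, -183.34678649902344), (34.83188247680664, 24.085786819458008), 0.9573591351509094)
pinA [[639.01422651 -34.26685044  30.        ]]
pinB [[ 643.43733204 -135.5087555    30.        ]]
bulb [[383.  59.  39.]]
flaskA [[773.   5.  15.]]
flaskB [[ 790. -136.   15.]]
beaker [[788. 129.  10.]]
marker [[471. 423.   7.]]
reag [[ 543. -465.   20.]]
jar [[ 383. -423.   30.]]
```

Request:
arm_command([
  {"tx":188,"ty":192,"tz":0,"rz":0.62},
  {"tx":188,"ty":192,"tz":0,"rz":0.62},
  {"tx":188,"ty":192,"tz":0,"rz":0.62},
  {"tx":188,"ty":192,"tz":0,"rz":0.62},
  {"tx":188,"ty":192,"tz":0,"rz":0.62},
  {"tx":188,"ty":192,"tz":0,"rz":0.62},
  {"tx":188,"ty":192,"tz":0,"rz":0.62},
])

```text
$.commands[0]: bad value
```

Request:
arm_command([
  {"tx":188,"ty":192,"tz":0,"rz":0.62},
  {"tx":188,"ty":192,"tz":0,"rz":0.62},
  {"tx":188,"ty":192,"tz":0,"rz":0.62},
  {"tx":188,"ty":192,"tz":0,"rz":0.62},
  {"tx":188,"ty":192,"tz":0,"rz":0.62},
  {"tx":188,"ty":192,"tz":0,"rz":0.62},
  {"tx":188,"ty":192,"tz":0,"rz":0.62},
  {"tx":188,"ty":192,"tz":0,"rz":0.62},
])

```text
$.commands[0]: bad value
```

Run:
```python
from h import *
import pickle
s=read_state(); f=grab_frame('wrist'); pickle.dump((s,f),open('bed.pkl','wb')); save(f['image'],'bed1.png'); print(s['time'],s['eef_pos'],s['ee_rot'],s['joint_vel'].round(1),s['contact_force'])
```

```text
0.15 [ 214.07988979 -532.99471565  204.55275254] [-1.79986292e+02  1.00654762e-01 -6.81230084e+01] [ 0.  -0.1 -0.4 -0.  -0.1 -0.1] [ 0.46305797  0.09622443 -1.00725734]
```

View pics/bed1.png

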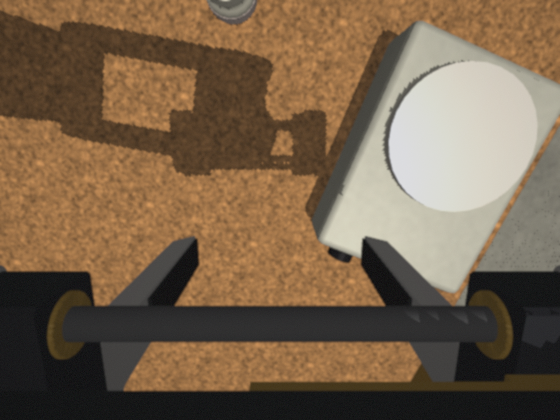

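The move was refused and the wrist picture only shows the start view, with the fingers hiding rows above about 240. I'll retry with all fields given.

Request:
arm_command([
  {"tx":188,"ty":167,"tz":0,"rx":0,"ry":0,"rz":0.62,"gripper":1.0},
  {"tx":188,"ty":167,"tz":0,"rx":0,"ry":0,"rz":0.62,"gripper":1.0},
])

```text
time: 0.37
eef_pos: [275.8, -478.7, 205.1]
ee_rot: [-180.0, 0.0, -53.7]
contact_force: [0.7, -0.2, 0.3]
finger_gap: 94.2
```

Run:
```python
from h import *
import pickle
s,F=pickle.load(open('f0.pkl','rb')); print(np.array(F['wrist']['tool_from_camera']).round(2)); c=cam(F['wrist'],s); print(ray(c,[[280,0],[280,240]],0)-s['eef_pos'])
```

```text
[[ 1.0000e+00  0.0000e+00  0.0000e+00 -3.0000e-02]
 [-0.0000e+00  9.7000e-01  2.3000e-01 -6.8090e+01]
 [-0.0000e+00 -2.3000e-01  9.7000e-01 -1.7925e+02]
 [ 0.0000e+00  0.0000e+00  0.0000e+00  1.0000e+00]]
[[ 187.20029604   75.04001559 -204.32486501]
 [ -56.26001219  -23.02330448 -204.32486501]]
```

Request:
arm_command([
  {"tx":314,"ty":299,"tz":0,"rx":0,"ry":0,"rz":0.983,"gripper":1.0},
  {"tx":314,"ty":299,"tz":0,"rx":0,"ry":0,"rz":0.983,"gripper":1.0},
  {"tx":314,"ty":299,"tz":0,"rx":0,"ry":0,"rz":0.983,"gripper":1.0},
  {"tx":314,"ty":299,"tz":0,"rx":0,"ry":0,"rz":0.983,"gripper":1.0},
  {"tx":314,"ty":299,"tz":0,"rx":0,"ry":0,"rz":0.983,"gripper":1.0},
  {"tx":314,"ty":299,"tz":0,"rx":0,"ry":0,"rz":0.983,"gripper":1.0},
  {"tx":314,"ty":299,"tz":0,"rx":0,"ry":0,"rz":0.983,"gripper":1.0},
  {"tx":314,"ty":299,"tz":0,"rx":0,"ry":0,"rz":0.983,"gripper":1.0},
])

```text
time: 1.03
eef_pos: [519.0, -246.6, 205.4]
ee_rot: [-180.0, 0.0, 2.9]
contact_force: [0.6, -0.7, 0.3]
finger_gap: 94.0
```

Request:
arm_command([
  {"tx":71,"ty":66,"tz":0,"rx":0,"ry":0,"rz":0,"gripper":1.0},
  {"tx":71,"ty":66,"tz":0,"rx":0,"ry":0,"rz":0,"gripper":1.0},
  {"tx":71,"ty":66,"tz":0,"rx":0,"ry":0,"rz":0,"gripper":1.0},
  {"tx":71,"ty":66,"tz":0,"rx":0,"ry":0,"rz":0,"gripper":1.0},
  {"tx":71,"ty":66,"tz":0,"rx":0,"ry":0,"rz":0,"gripper":1.0},
])

```text
time: 1.45
eef_pos: [588.6, -182.2, 204.9]
ee_rot: [180.0, 0.1, 2.6]
contact_force: [-1.1, -0.3, 0.1]
finger_gap: 93.8
```

Run:
```python
from h import *
import pickle
s=read_state(); f=grab_frame('wrist'); pickle.dump((s,f),open('bed.pkl','wb')); save(f['image'],'bed2.png'); print(s['time'],s['eef_pos'],s['ee_rot'],s['joint_vel'].round(1))
```

```text
1.45 [ 588.60896012 -182.17451921  204.88085753] [1.79981904e+02 9.17107689e-02 2.61434709e+00] [-2.3 -0.9  1.1 -0.2  0.1 -0. ]
```

View pics/bed2.png

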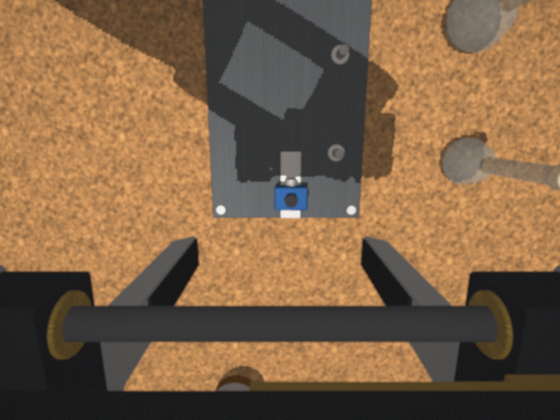

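The wrist view shows the pins at (341,54) and (336,153), the blue stop at (291,198) with its button near (291,182), and the bed's front corners at (213,217) and (359,217). I'll zoom in on the stop and pins and compute.

```bash
cat > m1.py <<'E'
from h import *
import pickle
s,f=pickle.load(open('bed.pkl','rb'));c=cam(f,s);im=f['image'];hsv=cv2.cvtColor(im,cv2.COLOR_RGB2HSV)
cork=cv2.inRange(hsv,(3,90,0),(28,255,255))
# bed edges by rows: low saturation region
sat=cv2.GaussianBlur(hsv[:,:,1],(3,3),0)
L=[];R=[]
for r in range(5,205,4):
    row=sat[r].astype(int); 
    ok=row<110
    x=285
    l=x
    while l>150 and ok[l-4:l+1].any(): l-=1
    q=x
    while q<430 and ok[q:q+5].any(): q+=1
    L.append((l,r));R.append((q,r))
def fit(P):
    w=ray(c,np.array(P,float),16)[:,:2]
    vx,vy,x0,y0=cv2.fitLine(w.astype(np.float32),cv2.DIST_HUBER,0,.01,.01).ravel(); 
    return w,(vx,vy,x0,y0),np.degrees(np.arctan2(vx,-vy)) 
for P in (L,R):
    w,l,a=fit(P); res=(w[:,0]-l[2])*l[1]-(w[:,1]-l[3])*l[0]; print('edge',l,a%180, 'res',np.abs(res).max().round(1),np.abs(res).mean().round(2))
print('L',L[::6],'R',R[::6])
bl=cv2.inRange(hsv,(100,110,40),(130,255,255)); ys,xs=np.nonzero(bl); print('blue bbox',xs.min(),xs.max(),ys.min(),ys.max(), 'top z36 corners',ray(c,[[xs.min(),ys.min()],[xs.max(),ys.min()],[xs.min(),ys.max()],[xs.max(),ys.max()]],36).round(1))
for n,p,z in (('pinA',(341,54),38),('pinB',(336,153),38),('hA',(221,210),16),('hB',(351,210),16),('butEnd',(291,178),24)): print(n,ray(c,p,z).round(1))
a=im[30:230,200:380]; a=cv2.convertScaleAbs(a,alpha=1.6,beta=20)
save(cv2.resize(a,(720,600)[:2] if 0 else (540,600),interpolation=cv2.INTER_CUBIC),'crop1.png')
E
python3 m1.py
```

```text
edge (np.float32(0.048779033), np.float32(-0.9988096), np.float32(506.43134), np.float32(-83.79994)) 2.795942 res 84.5 7.02
edge (np.float32(0.04653759), np.float32(-0.99891657), np.float32(676.69543), np.float32(-59.34111)) 2.6673706 res 86.5 6.68
L [(201, 5), (202, 29), (204, 53), (204, 77), (206, 101), (207, 125), (208, 149), (210, 173), (285, 197)] R [(372, 5), (370, 29), (369, 53), (368, 77), (367, 101), (365, 125), (364, 149), (362, 173), (297, 197)]
blue bbox 275 307 185 209 top z36 corners [[ 584.2 -170.4   36. ]
 [ 618.4 -168.8   36. ]
 [ 585.3 -196.8   36. ]
 [ 620.1 -195.2   36. ]]
pinA [[642.7 -38.7  38. ]]
pinB [[ 646.1 -133.6   38. ]]
hA [[ 523.2 -205.6   16. ]]
hB [[ 672.7 -198.6   16. ]]
butEnd [[ 601.4 -163.8   24. ]]
```

View pics/crop1.png

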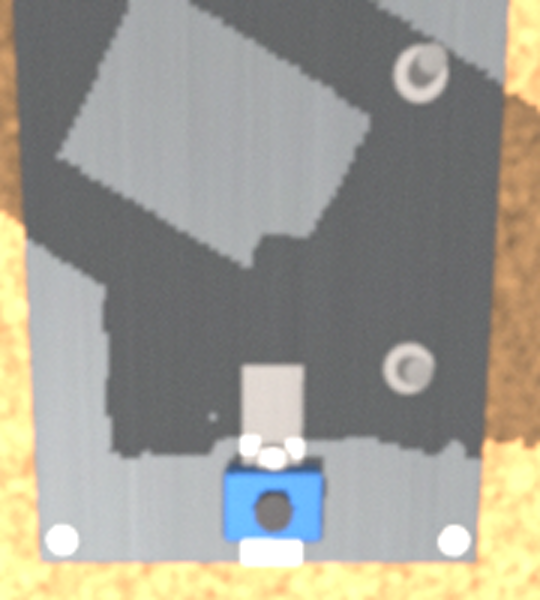

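The zoom shows the pins with foot rings at about (340,54) and (336,153), and the stop button's end at row ≈178, x≈291. The bed comes out at about (591.5,-86.7) with yaw 2.6°, and the stop face at world y ≈ -163.5. Next I go to the plate.

Request:
arm_command([
  {"tx":-2,"ty":372,"tz":0,"rx":0,"ry":0,"rz":0.227,"gripper":0.6},
  {"tx":-2,"ty":372,"tz":0,"rx":0,"ry":0,"rz":0.227,"gripper":0.6},
  {"tx":-2,"ty":372,"tz":0,"rx":0,"ry":0,"rz":0.227,"gripper":0.6},
  {"tx":-2,"ty":372,"tz":0,"rx":0,"ry":0,"rz":0.227,"gripper":0.6},
  {"tx":-2,"ty":372,"tz":0,"rx":0,"ry":0,"rz":0.227,"gripper":0.6},
  {"tx":-2,"ty":372,"tz":0,"rx":0,"ry":0,"rz":0.227,"gripper":0.6},
  {"tx":-2,"ty":372,"tz":0,"rx":0,"ry":0,"rz":0.227,"gripper":0.6},
  {"tx":-2,"ty":372,"tz":0,"rx":0,"ry":0,"rz":0.227,"gripper":0.6},
])

```text
time: 2.17
eef_pos: [586.6, 150.2, 205.8]
ee_rot: [180.0, 0.0, 15.3]
contact_force: [-0.2, 0.2, 0.0]
finger_gap: 56.7
```

Request:
arm_command([
  {"tx":0,"ty":40,"tz":0,"rx":0,"ry":0,"rz":0,"gripper":0.6},
  {"tx":0,"ty":40,"tz":0,"rx":0,"ry":0,"rz":0,"gripper":0.6},
  {"tx":0,"ty":40,"tz":0,"rx":0,"ry":0,"rz":0,"gripper":0.6},
  {"tx":0,"ty":40,"tz":0,"rx":0,"ry":0,"rz":0,"gripper":0.6},
])

```text
time: 2.5
eef_pos: [587.1, 188.9, 205.4]
ee_rot: [179.9, 0.0, 15.4]
contact_force: [0.2, 0.4, 0.3]
finger_gap: 56.5
```

```bash
cat > m2.py <<'E'
from h import *
import pickle
s=read_state(); f=grab_frame('wrist'); pickle.dump((s,f),open('plate.pkl','wb')); save(f['image'],'plate1.png'); print(s['time'],s['eef_pos'],s['ee_rot'],s['finger_gap'])
c=cam(f,s);im=f['image'];hsv=cv2.cvtColor(im,cv2.COLOR_RGB2HSV)
pl=cv2.inRange(hsv,(0,0,130),(180,75,255))|cv2.inRange(hsv,(100,100,40),(130,255,255))
bk=cv2.inRange(hsv,(0,0,0),(180,255,45))
for n,m,z in(('plate',pl,14),('stripe',cv2.inRange(hsv,(100,100,40),(130,255,255)),14),('handle',bk,50)):
    m=m.copy(); m[235:]=0
    cs,_=cv2.findContours(m,cv2.RETR_EXTERNAL,cv2.CHAIN_APPROX_NONE)
    for k in sorted(cs,key=cv2.contourArea)[-2:]:
        print(n,cv2.minAreaRect(k),cv2.minAreaRect(ray(c,k[:,0],z)[:,:2].astype(np.float32)))
E
python3 m2.py
```

```text
2.5 [587.0826384  188.87895926 205.41287155] [1.79939521e+02 3.21534531e-02 1.54285036e+01] 56.47144002940105
plate ((551.6134033203125, 176.99484252929688), (54.93022155761719, 148.5451202392578), 23.962486267089844) ((882.1356811523438, 288.0065612792969), (68.34429168701172, 157.62527465820312), 0.38486048579216003)
plate ((279.0, 125.0), (142.0, 86.0), 90.0) ((568.807861328125, 256.90594482421875), (91.1861343383789, 150.56112670898438), 15.698952674865723)
stripe ((313.15130615234375, 124.50199127197266), (10.05176067352295, 135.119873046875), 0.7538483738899231) ((604.435546875, 267.6119384765625), (10.61418342590332, 142.91940307617188), 15.86649227142334)
stripe ((551.6134033203125, 176.99484252929688), (54.93022155761719, 148.5451202392578), 23.962486267089844) ((882.1356811523438, 288.0065612792969), (68.34429168701172, 157.62527465820312), 0.38486048579216003)
handle ((278.5, 141.5), (21.0, 13.0), 90.0) ((571.879150390625, 244.28533935546875), (12.945619583129883, 20.498929977416992), 15.697087287902832)
```

View pics/plate1.png

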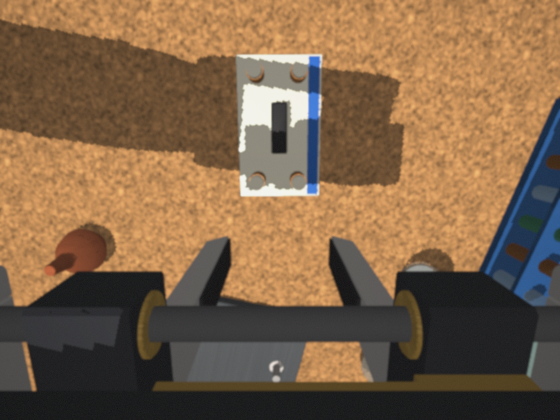

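The plate is at (568.8, 256.9) with yaw 15.7°, and its size matches. The wrist view shows it at (279,125) with the handle at (279,128). Next I descend and grip.

Request:
arm_command([
  {"tx":-18.3,"ty":68,"tz":0,"rx":0,"ry":0,"rz":0.005,"gripper":0.6},
  {"tx":-18.3,"ty":68,"tz":0,"rx":0,"ry":0,"rz":0.005,"gripper":0.6},
  {"tx":-18.3,"ty":68,"tz":-40,"rx":0,"ry":0,"rz":0.005,"gripper":0.6},
  {"tx":-18.3,"ty":68,"tz":-80,"rx":0,"ry":0,"rz":0.005,"gripper":0.6},
  {"tx":-18.3,"ty":68,"tz":-115,"rx":0,"ry":0,"rz":0.005,"gripper":0.6},
  {"tx":-18.3,"ty":68,"tz":-130,"rx":0,"ry":0,"rz":0.005,"gripper":0.6},
  {"tx":-18.3,"ty":68,"tz":-130,"rx":0,"ry":0,"rz":0.005,"gripper":0.6},
])

```text
time: 3.13
eef_pos: [565.0, 255.0, 69.8]
ee_rot: [180.0, 0.6, 15.6]
contact_force: [-0.4, 0.1, -0.2]
finger_gap: 56.9
```

Request:
arm_command([
  {"tx":0,"ty":0,"tz":-25,"rx":0,"ry":0,"rz":0,"gripper":0.6},
  {"tx":0,"ty":0,"tz":-45,"rx":0,"ry":0,"rz":0,"gripper":0.6},
  {"tx":0,"ty":0,"tz":-54,"rx":0,"ry":0,"rz":0,"gripper":0.6},
  {"tx":0,"ty":0,"tz":-54,"rx":0,"ry":0,"rz":0,"gripper":0.6},
  {"tx":0,"ty":0,"tz":-54,"rx":0,"ry":0,"rz":0,"gripper":0.6},
])

```text
time: 3.55
eef_pos: [569.9, 258.1, 22.6]
ee_rot: [180.0, -0.1, 15.7]
contact_force: [0.1, 0.1, -0.2]
finger_gap: 56.0
```

Request:
arm_command([
  {"tx":-0.5,"ty":-0.8,"tz":-1,"rx":0,"ry":0,"rz":0,"gripper":0.4},
  {"tx":-0.5,"ty":-0.8,"tz":-1,"rx":0,"ry":0,"rz":0,"gripper":0.3},
  {"tx":-0.5,"ty":-0.8,"tz":-1,"rx":0,"ry":0,"rz":0,"gripper":0.22},
  {"tx":-0.5,"ty":-0.8,"tz":-1,"rx":0,"ry":0,"rz":0,"gripper":0.1},
  {"tx":-0.5,"ty":-0.8,"tz":-1,"rx":0,"ry":0,"rz":0,"gripper":0.0},
  {"tx":-0.5,"ty":-0.8,"tz":-1,"rx":0,"ry":0,"rz":0,"gripper":0.0},
  {"tx":-0.5,"ty":-0.8,"tz":-1,"rx":0,"ry":0,"rz":0,"gripper":0.0},
  {"tx":-0.5,"ty":-0.8,"tz":-1,"rx":0,"ry":0,"rz":0,"gripper":0.0},
], squeeze=35)

```text
time: 4.22
eef_pos: [567.3, 258.0, 20.6]
ee_rot: [180.0, 0.1, 15.8]
contact_force: [-4.0, -1.0, 5.0]
finger_gap: 15.8
```

Request:
arm_command([
  {"tx":0,"ty":0,"tz":5,"rx":0,"ry":0,"rz":0,"gripper":0.0},
  {"tx":0,"ty":0,"tz":15,"rx":0,"ry":0,"rz":0,"gripper":0.0},
  {"tx":0,"ty":0,"tz":30,"rx":0,"ry":0,"rz":0,"gripper":0.0},
  {"tx":0,"ty":0,"tz":45,"rx":0,"ry":0,"rz":0,"gripper":0.0},
  {"tx":0,"ty":0,"tz":55,"rx":0,"ry":0,"rz":0,"gripper":0.0},
  {"tx":0,"ty":0,"tz":60,"rx":0,"ry":0,"rz":0,"gripper":0.0},
  {"tx":0,"ty":0,"tz":60,"rx":0,"ry":0,"rz":0,"gripper":0.0},
  {"tx":0,"ty":0,"tz":60,"rx":0,"ry":0,"rz":0,"gripper":0.0},
])

```text
time: 4.88
eef_pos: [568.1, 258.0, 80.1]
ee_rot: [180.0, 0.0, 15.8]
contact_force: [0.4, 0.8, -6.0]
finger_gap: 15.6
```

Request:
arm_command([
  {"tx":0,"ty":-8,"tz":0,"rx":0,"ry":0,"rz":0,"gripper":0.0},
  {"tx":1,"ty":-24,"tz":0,"rx":0,"ry":0,"rz":-0.02,"gripper":0.0},
  {"tx":2,"ty":-46,"tz":0,"rx":0,"ry":0,"rz":-0.04,"gripper":0.0},
  {"tx":4,"ty":-70,"tz":0,"rx":0,"ry":0,"rz":-0.06,"gripper":0.0},
  {"tx":5,"ty":-94,"tz":0,"rx":0,"ry":0,"rz":-0.08,"gripper":0.0},
  {"tx":6,"ty":-118,"tz":0,"rx":0,"ry":0,"rz":-0.1,"gripper":0.0},
  {"tx":8,"ty":-142,"tz":0,"rx":0,"ry":0,"rz":-0.12,"gripper":0.0},
  {"tx":9,"ty":-166,"tz":0,"rx":0,"ry":0,"rz":-0.14,"gripper":0.0},
])

```text
time: 5.55
eef_pos: [576.3, 90.3, 79.2]
ee_rot: [180.0, 0.1, 7.7]
contact_force: [0.9, 0.4, -6.1]
finger_gap: 15.9
```

Request:
arm_command([
  {"tx":1,"ty":-24,"tz":0,"rx":0,"ry":0,"rz":-0.02,"gripper":0.0},
  {"tx":3,"ty":-48,"tz":0,"rx":0,"ry":0,"rz":-0.04,"gripper":0.0},
  {"tx":5,"ty":-72,"tz":0,"rx":0,"ry":0,"rz":-0.06,"gripper":0.0},
  {"tx":7,"ty":-96,"tz":0,"rx":0,"ry":0,"rz":-0.08,"gripper":0.0},
  {"tx":8,"ty":-118,"tz":0,"rx":0,"ry":0,"rz":-0.09,"gripper":0.0},
  {"tx":9,"ty":-138,"tz":0,"rx":0,"ry":0,"rz":-0.09,"gripper":0.0},
  {"tx":9,"ty":-154,"tz":0,"rx":0,"ry":0,"rz":-0.09,"gripper":0.0},
  {"tx":9,"ty":-165,"tz":0,"rx":0,"ry":0,"rz":-0.09,"gripper":0.0},
])

```text
time: 6.22
eef_pos: [585.2, -75.1, 79.3]
ee_rot: [180.0, 0.1, 2.5]
contact_force: [0.2, 0.4, -5.9]
finger_gap: 15.4
```

Request:
arm_command([
  {"tx":0,"ty":-4,"tz":0,"rx":0,"ry":0,"rz":0,"gripper":0.0},
  {"tx":0,"ty":-5,"tz":0,"rx":0,"ry":0,"rz":0,"gripper":0.0},
  {"tx":0,"ty":-5,"tz":0,"rx":0,"ry":0,"rz":0,"gripper":0.0},
  {"tx":0,"ty":-5,"tz":0,"rx":0,"ry":0,"rz":0,"gripper":0.0},
])

```text
time: 6.55
eef_pos: [586.0, -76.8, 80.2]
ee_rot: [-180.0, 0.0, 2.7]
contact_force: [-0.6, 0.1, -6.1]
finger_gap: 15.5
```

Run:
```python
from h import *
import pickle
s=read_state(); f=grab_frame('wrist'); g=grab_frame('top'); pickle.dump((s,f,g),open('held.pkl','wb')); print(s['time'],s['eef_pos'],s['ee_rot'],s['contact_force'],s['finger_gap'])
a=cv2.resize(f['image'],(560,420)); b=cv2.resize(g['image'][160:280,230:390],(560,420),interpolation=cv2.INTER_CUBIC)
save(np.vstack([a[:250],b[:340]]),'held.png')
```

```text
6.55 [586.0449972  -76.84617523  80.17810831] [-1.79955426e+02  3.52893830e-02  2.68311662e+00] [-0.56731326  0.06497053 -6.06839154] 15.451674507833607
```

View pics/held.png

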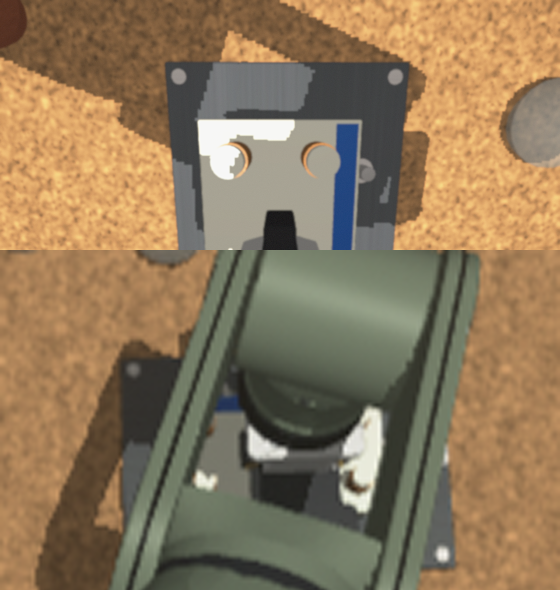

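The plate is held level over the bed, with its striped edge to the pin side and pin A visible at (366,170) clear of the edge. Lowering.

Request:
arm_command([
  {"tx":0,"ty":0,"tz":-10,"rx":0,"ry":0,"rz":0,"gripper":0.0},
  {"tx":0,"ty":0,"tz":-20,"rx":0,"ry":0,"rz":0,"gripper":0.0},
  {"tx":0,"ty":0,"tz":-30,"rx":0,"ry":0,"rz":0,"gripper":0.0},
  {"tx":0,"ty":0,"tz":-37,"rx":0,"ry":0,"rz":0,"gripper":0.0},
  {"tx":0,"ty":0,"tz":-40,"rx":0,"ry":0,"rz":0,"gripper":0.0},
  {"tx":0,"ty":0,"tz":-41,"rx":0,"ry":0,"rz":0,"gripper":0.0},
  {"tx":0,"ty":0,"tz":-41,"rx":0,"ry":0,"rz":0,"gripper":0.0},
])

```text
time: 7.23
eef_pos: [586.0, -77.8, 38.8]
ee_rot: [-180.0, 0.1, 2.6]
contact_force: [0.2, 0.0, -6.1]
finger_gap: 15.9
```

Request:
arm_command([
  {"tx":0,"ty":0,"tz":-0.7,"rx":0,"ry":0,"rz":0,"gripper":0.0},
  {"tx":0,"ty":0,"tz":-1.4,"rx":0,"ry":0,"rz":0,"gripper":0.0},
  {"tx":0,"ty":0,"tz":-1.4,"rx":0,"ry":0,"rz":0,"gripper":0.0},
])

```text
time: 7.48
eef_pos: [586.8, -78.0, 38.5]
ee_rot: [180.0, -0.1, 2.6]
contact_force: [0.8, 0.1, -6.3]
finger_gap: 16.0
```

Request:
arm_command([
  {"tx":0,"ty":0,"tz":-0.5,"rx":0,"ry":0,"rz":0,"gripper":0.0},
  {"tx":0,"ty":0,"tz":-1,"rx":0,"ry":0,"rz":0,"gripper":0.0},
  {"tx":0,"ty":0,"tz":-1,"rx":0,"ry":0,"rz":0,"gripper":0.0},
])

```text
time: 7.73
eef_pos: [586.3, -77.9, 37.1]
ee_rot: [180.0, -0.0, 2.6]
contact_force: [0.4, -0.3, -6.7]
finger_gap: 15.3
```

Request:
arm_command([
  {"tx":0,"ty":0,"tz":-0.5,"rx":0,"ry":0,"rz":0,"gripper":0.0},
  {"tx":0,"ty":0,"tz":-1,"rx":0,"ry":0,"rz":0,"gripper":0.0},
  {"tx":0,"ty":0,"tz":-1,"rx":0,"ry":0,"rz":0,"gripper":0.0},
])

```text
time: 7.98
eef_pos: [586.5, -77.9, 36.6]
ee_rot: [180.0, -0.0, 2.6]
contact_force: [-1.2, 0.3, -2.0]
finger_gap: 15.6
```

Request:
arm_command([
  {"tx":0,"ty":0,"tz":-0.2,"rx":0,"ry":0,"rz":0,"gripper":0.22},
  {"tx":0,"ty":0,"tz":-0.2,"rx":0,"ry":0,"rz":0,"gripper":0.35},
  {"tx":0,"ty":0,"tz":-0.2,"rx":0,"ry":0,"rz":0,"gripper":0.5},
  {"tx":0,"ty":0,"tz":-0.2,"rx":0,"ry":0,"rz":0,"gripper":0.5},
  {"tx":0,"ty":0,"tz":0,"rx":0,"ry":0,"rz":0,"gripper":0.5},
  {"tx":0,"ty":0,"tz":15,"rx":0,"ry":0,"rz":0,"gripper":0.5},
  {"tx":0,"ty":0,"tz":40,"rx":0,"ry":0,"rz":0,"gripper":0.5},
  {"tx":0,"ty":0,"tz":70,"rx":0,"ry":0,"rz":0,"gripper":0.5},
])

```text
time: 8.65
eef_pos: [584.4, -77.4, 104.7]
ee_rot: [-179.9, 0.3, 2.6]
contact_force: [-0.1, 0.4, -0.2]
finger_gap: 47.1
```

Request:
arm_command([
  {"tx":-20,"ty":-2,"tz":0,"rx":0,"ry":0,"rz":0,"gripper":0.4},
  {"tx":-50,"ty":-6,"tz":0,"rx":0,"ry":0,"rz":0,"gripper":0.2},
  {"tx":-74,"ty":-8,"tz":0,"rx":0,"ry":0,"rz":0,"gripper":0.0},
  {"tx":-74,"ty":-8,"tz":0,"rx":0,"ry":0,"rz":0,"gripper":0.0},
  {"tx":-74,"ty":-8,"tz":0,"rx":0,"ry":0,"rz":0,"gripper":0.0},
  {"tx":-74,"ty":-8,"tz":0,"rx":0,"ry":0,"rz":0,"gripper":0.0},
])

```text
time: 9.15
eef_pos: [513.3, -86.1, 106.6]
ee_rot: [180.0, -0.1, 2.6]
contact_force: [-0.0, -0.2, 0.4]
finger_gap: 10.5
```

```bash
cat > look.py <<'E'
from h import *
import sys,pickle
s=read_state(); f=grab_frame('wrist'); n=sys.argv[1]; pickle.dump((s,f),open(n+'.pkl','wb')); print(s['time'],s['eef_pos'],s['ee_rot'],s['contact_force'],s['finger_gap'])
save(f['image'],n+'.png')
E
python3 look.py placed
```

```text
9.15 [513.34667322 -86.13582163 106.64275525] [ 1.79967924e+02 -1.11122211e-01  2.62109015e+00] [-0.02612771 -0.16320496  0.37163334] 10.454429678139482
```

View pics/placed.png

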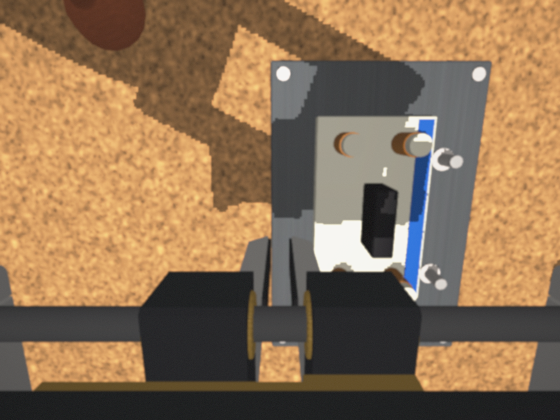

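The plate sits flat and clear of both pins, at (445,160) and (433,277). Its left face runs from (316,117) to (314,250). Now I lower the closed fingers beside it.

Run:
```python
from h import *
import pickle
s,f=pickle.load(open('placed.pkl','rb'));c=cam(f,s)
print(ray(c,[[316,117],[314,250],[437,117],[416,285]],30).round(1), ray(c,[[272,62],[490,62]],16).round(1))
```

```text
[[ 538.2   -6.7   30. ]
 [ 544.2 -112.2   30. ]
 [ 629.    -2.5   30. ]
 [ 633.  -139.7   30. ]] [[503.3  32.6  16. ]
 [669.5  40.4  16. ]]
```

Request:
arm_command([
  {"tx":0,"ty":0,"tz":0,"rx":0,"ry":0,"rz":0,"gripper":0.0},
  {"tx":0,"ty":0,"tz":-20,"rx":0,"ry":0,"rz":0,"gripper":0.0},
  {"tx":0,"ty":0,"tz":-45,"rx":0,"ry":0,"rz":0,"gripper":0.0},
  {"tx":0,"ty":0,"tz":-65,"rx":0,"ry":0,"rz":0,"gripper":0.0},
  {"tx":0,"ty":0,"tz":-78,"rx":0,"ry":0,"rz":0,"gripper":0.0},
  {"tx":0,"ty":0,"tz":-85,"rx":0,"ry":0,"rz":0,"gripper":0.0},
  {"tx":0,"ty":0,"tz":-85,"rx":0,"ry":0,"rz":0,"gripper":0.0},
  {"tx":0,"ty":0,"tz":-85,"rx":0,"ry":0,"rz":0,"gripper":0.0},
])

```text
time: 9.87
eef_pos: [513.0, -85.9, 21.1]
ee_rot: [180.0, -0.0, 2.6]
contact_force: [-0.4, -0.5, -0.6]
finger_gap: 0.2
```

Request:
arm_command([
  {"tx":5,"ty":0.2,"tz":0,"rx":0,"ry":0,"rz":0,"gripper":0.0},
  {"tx":10,"ty":0.5,"tz":0,"rx":0,"ry":0,"rz":0,"gripper":0.0},
  {"tx":13,"ty":0.6,"tz":0,"rx":0,"ry":0,"rz":0,"gripper":0.0},
  {"tx":15,"ty":0.7,"tz":0,"rx":0,"ry":0,"rz":0,"gripper":0.0},
  {"tx":16,"ty":0.7,"tz":0,"rx":0,"ry":0,"rz":0,"gripper":0.0},
  {"tx":17,"ty":0.8,"tz":0,"rx":0,"ry":0,"rz":0,"gripper":0.0},
  {"tx":18,"ty":0.8,"tz":0,"rx":0,"ry":0,"rz":0,"gripper":0.0},
  {"tx":18.5,"ty":0.8,"tz":0,"rx":0,"ry":0,"rz":0,"gripper":0.0},
])

```text
time: 10.53
eef_pos: [530.1, -85.0, 21.0]
ee_rot: [-180.0, 0.1, 2.6]
contact_force: [-3.3, -0.5, 2.6]
finger_gap: 0.7
```

Request:
arm_command([
  {"tx":0.6,"ty":0,"tz":0,"rx":0,"ry":0,"rz":0,"gripper":0.0},
  {"tx":1.2,"ty":0,"tz":0,"rx":0,"ry":0,"rz":0,"gripper":0.0},
  {"tx":1.8,"ty":0,"tz":0,"rx":0,"ry":0,"rz":0,"gripper":0.0},
  {"tx":2.4,"ty":0.1,"tz":0,"rx":0,"ry":0,"rz":0,"gripper":0.0},
])

```text
time: 10.87
eef_pos: [532.8, -84.9, 21.0]
ee_rot: [-180.0, 0.0, 2.6]
contact_force: [-4.2, 0.4, 3.2]
finger_gap: 0.4
```

Request:
arm_command([
  {"tx":0.6,"ty":0,"tz":0.2,"rx":0,"ry":0,"rz":0,"gripper":0.0},
  {"tx":1.2,"ty":0,"tz":0.3,"rx":0,"ry":0,"rz":0,"gripper":0.0},
  {"tx":1.8,"ty":0.1,"tz":0.3,"rx":0,"ry":0,"rz":0,"gripper":0.0},
  {"tx":2.4,"ty":0.1,"tz":0.3,"rx":0,"ry":0,"rz":0,"gripper":0.0},
])

```text
time: 11.2
eef_pos: [535.5, -84.8, 21.1]
ee_rot: [-180.0, 0.0, 2.6]
contact_force: [-1.7, 0.3, 0.3]
finger_gap: 0.5
```

Request:
arm_command([
  {"tx":0.5,"ty":0,"tz":0,"rx":0,"ry":0,"rz":0,"gripper":0.0},
  {"tx":1.0,"ty":0,"tz":0,"rx":0,"ry":0,"rz":0,"gripper":0.0},
  {"tx":1.0,"ty":0,"tz":0,"rx":0,"ry":0,"rz":0,"gripper":0.0},
])

```text
time: 11.45
eef_pos: [536.8, -84.8, 21.2]
ee_rot: [-180.0, -0.0, 2.6]
contact_force: [-2.8, 1.3, 0.4]
finger_gap: 0.7
```

Request:
arm_command([
  {"tx":0.4,"ty":0,"tz":0,"rx":0,"ry":0,"rz":0,"gripper":0.0},
  {"tx":0.8,"ty":0,"tz":0,"rx":0,"ry":0,"rz":0,"gripper":0.0},
  {"tx":0.8,"ty":0,"tz":0,"rx":0,"ry":0,"rz":0,"gripper":0.0},
])

```text
time: 11.7
eef_pos: [537.5, -84.8, 21.3]
ee_rot: [-180.0, -0.0, 2.6]
contact_force: [-1.8, -0.8, -0.3]
finger_gap: 0.6
```

Request:
arm_command([
  {"tx":0.4,"ty":0,"tz":0,"rx":0,"ry":0,"rz":0,"gripper":0.0},
  {"tx":0.8,"ty":0,"tz":0,"rx":0,"ry":0,"rz":0,"gripper":0.0},
  {"tx":0.8,"ty":0,"tz":0,"rx":0,"ry":0,"rz":0,"gripper":0.0},
])

```text
time: 11.95
eef_pos: [538.4, -84.8, 21.4]
ee_rot: [-180.0, -0.0, 2.6]
contact_force: [-2.3, 0.0, 0.2]
finger_gap: 0.6
```

Request:
arm_command([
  {"tx":0.4,"ty":0,"tz":0,"rx":0,"ry":0,"rz":0,"gripper":0.0},
  {"tx":0.8,"ty":0,"tz":0,"rx":0,"ry":0,"rz":0,"gripper":0.0},
  {"tx":0.8,"ty":0,"tz":0,"rx":0,"ry":0,"rz":0,"gripper":0.0},
])

```text
time: 12.2
eef_pos: [539.2, -84.9, 21.4]
ee_rot: [180.0, -0.0, 2.6]
contact_force: [-1.8, -0.2, 0.7]
finger_gap: 0.1
```

Request:
arm_command([
  {"tx":0.4,"ty":0,"tz":0,"rx":0,"ry":0,"rz":0,"gripper":0.0},
  {"tx":0.6,"ty":0,"tz":0,"rx":0,"ry":0,"rz":0,"gripper":0.0},
  {"tx":0.6,"ty":0,"tz":0,"rx":0,"ry":0,"rz":0,"gripper":0.0},
])

```text
time: 12.45
eef_pos: [539.3, -84.9, 21.3]
ee_rot: [-180.0, 0.1, 2.6]
contact_force: [-4.7, -0.6, 1.4]
finger_gap: 0.5
```

Request:
arm_command([
  {"tx":0.4,"ty":0,"tz":0,"rx":0,"ry":0,"rz":0,"gripper":0.0},
  {"tx":0.6,"ty":0,"tz":0,"rx":0,"ry":0,"rz":0,"gripper":0.0},
  {"tx":0.6,"ty":0,"tz":0,"rx":0,"ry":0,"rz":0,"gripper":0.0},
])

```text
time: 12.7
eef_pos: [539.5, -84.8, 21.2]
ee_rot: [-180.0, 0.1, 2.6]
contact_force: [-4.2, 0.4, 3.7]
finger_gap: 0.6
```

Request:
arm_command([
  {"tx":0.4,"ty":0,"tz":0.4,"rx":0,"ry":0,"rz":0,"gripper":0.0},
  {"tx":0.6,"ty":0,"tz":0.4,"rx":0,"ry":0,"rz":0,"gripper":0.0},
  {"tx":0.6,"ty":0,"tz":0.4,"rx":0,"ry":0,"rz":0,"gripper":0.0},
])

```text
time: 12.95
eef_pos: [539.8, -84.5, 21.4]
ee_rot: [-180.0, 0.1, 2.6]
contact_force: [-5.8, 0.2, 1.2]
finger_gap: 0.7
```

Request:
arm_command([
  {"tx":0.4,"ty":0,"tz":0.1,"rx":0,"ry":0,"rz":0,"gripper":0.0},
  {"tx":0.6,"ty":0,"tz":0.1,"rx":0,"ry":0,"rz":0,"gripper":0.0},
  {"tx":0.6,"ty":0,"tz":0.1,"rx":0,"ry":0,"rz":0,"gripper":0.0},
])

```text
time: 13.2
eef_pos: [539.9, -84.4, 21.3]
ee_rot: [-179.9, 0.2, 2.6]
contact_force: [-5.8, 0.4, 2.7]
finger_gap: 0.7
```

Request:
arm_command([
  {"tx":0.3,"ty":0,"tz":0.1,"rx":0,"ry":0,"rz":0,"gripper":0.0},
  {"tx":0.3,"ty":0,"tz":0.1,"rx":0,"ry":0,"rz":0,"gripper":0.0},
])

```text
time: 13.37
eef_pos: [539.9, -84.4, 21.3]
ee_rot: [-179.9, 0.2, 2.6]
contact_force: [-6.9, 0.5, 2.9]
finger_gap: 0.3
```

Request:
arm_command([
  {"tx":0.4,"ty":0,"tz":0.2,"rx":0,"ry":0,"rz":0,"gripper":0.0},
  {"tx":0.8,"ty":0,"tz":0.2,"rx":0,"ry":0,"rz":0,"gripper":0.0},
  {"tx":0.8,"ty":0,"tz":0.2,"rx":0,"ry":0,"rz":0,"gripper":0.0},
])

```text
time: 13.62
eef_pos: [540.0, -84.4, 21.3]
ee_rot: [-179.9, 0.3, 2.7]
contact_force: [-7.6, 0.0, 3.6]
finger_gap: 0.6
```

Request:
arm_command([
  {"tx":0.6,"ty":0,"tz":0.2,"rx":0,"ry":0,"rz":0,"gripper":0.0},
  {"tx":1.2,"ty":0,"tz":0.4,"rx":0,"ry":0,"rz":0,"gripper":0.0},
  {"tx":1.2,"ty":0,"tz":0.4,"rx":0,"ry":0,"rz":0,"gripper":0.0},
])

```text
time: 13.87
eef_pos: [540.0, -84.3, 21.3]
ee_rot: [-179.9, 0.5, 2.7]
contact_force: [-9.8, -0.3, 3.9]
finger_gap: 0.2
```

Request:
arm_command([
  {"tx":0.6,"ty":0,"tz":0.2,"rx":0,"ry":0,"rz":0,"gripper":0.0},
  {"tx":1.1,"ty":0,"tz":0.3,"rx":0,"ry":0,"rz":0,"gripper":0.0},
  {"tx":1.1,"ty":0,"tz":0.3,"rx":0,"ry":0,"rz":0,"gripper":0.0},
])

```text
time: 14.12
eef_pos: [540.1, -84.3, 21.4]
ee_rot: [-179.9, 0.6, 2.7]
contact_force: [-11.7, -1.0, 3.9]
finger_gap: 0.5
```

Request:
arm_command([
  {"tx":0,"ty":0,"tz":0,"rx":0,"ry":0,"rz":0,"gripper":0.0},
  {"tx":0,"ty":0,"tz":0,"rx":0,"ry":0,"rz":0,"gripper":0.0},
  {"tx":0,"ty":0,"tz":0,"rx":0,"ry":0,"rz":0,"gripper":0.0},
])

```text
time: 14.37
eef_pos: [540.1, -84.3, 21.3]
ee_rot: [-179.9, 0.6, 2.7]
contact_force: [-11.5, -0.4, 4.2]
finger_gap: 0.4
```

Request:
arm_command([
  {"tx":0.2,"ty":0,"tz":0,"rx":0,"ry":0,"rz":0,"gripper":0.0},
  {"tx":0.2,"ty":0,"tz":0,"rx":0,"ry":0,"rz":0,"gripper":0.0},
  {"tx":0.2,"ty":0,"tz":0,"rx":0,"ry":0,"rz":0,"gripper":0.0},
  {"tx":0.2,"ty":0,"tz":0,"rx":0,"ry":0,"rz":0,"gripper":0.0},
  {"tx":0.2,"ty":0,"tz":0,"rx":0,"ry":0,"rz":0,"gripper":0.0},
  {"tx":0.2,"ty":0,"tz":0,"rx":0,"ry":0,"rz":0,"gripper":0.0},
  {"tx":0.2,"ty":0,"tz":0,"rx":0,"ry":0,"rz":0,"gripper":0.0},
  {"tx":0.2,"ty":0,"tz":0,"rx":0,"ry":0,"rz":0,"gripper":0.0},
])

```text
time: 15.03
eef_pos: [540.1, -84.3, 21.3]
ee_rot: [-179.9, 0.6, 2.7]
contact_force: [-12.1, -0.7, 4.0]
finger_gap: 0.7
```

Request:
arm_command([
  {"tx":0,"ty":0,"tz":0,"rx":0,"ry":0,"rz":0,"gripper":0.0},
  {"tx":0,"ty":0,"tz":0,"rx":0,"ry":0,"rz":0,"gripper":0.0},
  {"tx":0,"ty":0,"tz":0,"rx":0,"ry":0,"rz":0,"gripper":0.0},
  {"tx":0,"ty":0,"tz":0,"rx":0,"ry":0,"rz":0,"gripper":0.0},
])

```text
time: 15.37
eef_pos: [540.1, -84.2, 21.3]
ee_rot: [-179.9, 0.6, 2.7]
contact_force: [-11.2, -0.6, 4.3]
finger_gap: 0.6
```

```bash
python3 look.py pressed
```

```text
15.3667 [540.06943255 -84.24659401  21.31279502] [-179.89235906    0.60716896    2.67522986] [-11.17717014  -0.61494308   4.33647197] 0.614971726839272
```

View pics/pressed.png

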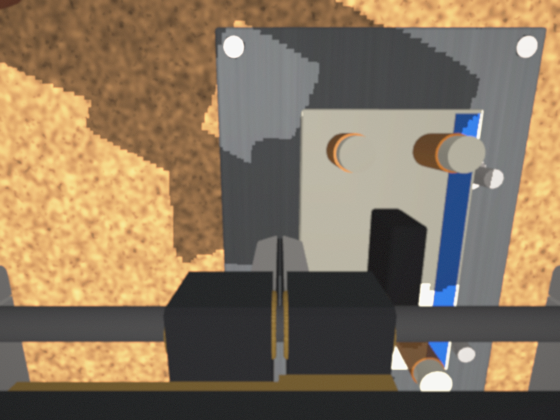

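The striped edge is pressed on the pins, and the plate's far edge (301..482,110) is parallel to the bed edge (216..545,29). It was held at about 11–12 N for some 1.3 s. Now I back off and go round to the +y end.

Request:
arm_command([
  {"tx":-4,"ty":0,"tz":0,"rx":0,"ry":0,"rz":0,"gripper":0.0},
  {"tx":-10,"ty":-0.5,"tz":0,"rx":0,"ry":0,"rz":0,"gripper":0.0},
  {"tx":-20,"ty":-1,"tz":0,"rx":0,"ry":0,"rz":0,"gripper":0.0},
  {"tx":-25,"ty":-1,"tz":10,"rx":0,"ry":0,"rz":0,"gripper":0.0},
  {"tx":-25,"ty":-1,"tz":40,"rx":0,"ry":0,"rz":0,"gripper":0.0},
  {"tx":-25,"ty":-1,"tz":75,"rx":0,"ry":0,"rz":0,"gripper":0.0},
  {"tx":-25,"ty":-1,"tz":90,"rx":0,"ry":0,"rz":0,"gripper":0.0},
  {"tx":-25,"ty":-1,"tz":90,"rx":0,"ry":0,"rz":0,"gripper":0.0},
])

```text
time: 16.08
eef_pos: [524.5, -87.4, 118.3]
ee_rot: [179.8, -0.7, 2.6]
contact_force: [0.0, -0.8, 0.4]
finger_gap: 0.6
```

Request:
arm_command([
  {"tx":15,"ty":27,"tz":0,"rx":0,"ry":0,"rz":0,"gripper":0.0},
  {"tx":35,"ty":60,"tz":0,"rx":0,"ry":0,"rz":0,"gripper":0.0},
  {"tx":55,"ty":90,"tz":0,"rx":0,"ry":0,"rz":0,"gripper":0.0},
  {"tx":71,"ty":109,"tz":0,"rx":0,"ry":0,"rz":0,"gripper":0.0},
  {"tx":71,"ty":109,"tz":0,"rx":0,"ry":0,"rz":0,"gripper":0.0},
  {"tx":71,"ty":109,"tz":0,"rx":0,"ry":0,"rz":0,"gripper":0.0},
])

```text
time: 16.58
eef_pos: [590.7, 24.0, 111.4]
ee_rot: [180.0, 0.1, 2.8]
contact_force: [0.4, 0.1, -0.7]
finger_gap: -0.1
```

Request:
arm_command([
  {"tx":1,"ty":0,"tz":-20,"rx":0,"ry":0,"rz":-0.002,"gripper":0.0},
  {"tx":1,"ty":0,"tz":-45,"rx":0,"ry":0,"rz":-0.002,"gripper":0.0},
  {"tx":1,"ty":0,"tz":-68,"rx":0,"ry":0,"rz":-0.002,"gripper":0.0},
  {"tx":1,"ty":0,"tz":-82,"rx":0,"ry":0,"rz":-0.002,"gripper":0.0},
  {"tx":1,"ty":0,"tz":-89,"rx":0,"ry":0,"rz":-0.002,"gripper":0.0},
  {"tx":1,"ty":0,"tz":-89,"rx":0,"ry":0,"rz":-0.002,"gripper":0.0},
  {"tx":1,"ty":0,"tz":-89,"rx":0,"ry":0,"rz":-0.002,"gripper":0.0},
])

```text
time: 17.17
eef_pos: [591.6, 22.3, 23.7]
ee_rot: [180.0, 0.0, 2.5]
contact_force: [0.7, -0.2, 0.9]
finger_gap: 0.4
```

Request:
arm_command([
  {"tx":0.2,"ty":-5,"tz":0,"rx":0,"ry":0,"rz":0,"gripper":0.0},
  {"tx":0.4,"ty":-8,"tz":0,"rx":0,"ry":0,"rz":0,"gripper":0.0},
  {"tx":0.5,"ty":-10,"tz":0,"rx":0,"ry":0,"rz":0,"gripper":0.0},
  {"tx":0.5,"ty":-11,"tz":0,"rx":0,"ry":0,"rz":0,"gripper":0.0},
  {"tx":0.6,"ty":-12,"tz":0,"rx":0,"ry":0,"rz":0,"gripper":0.0},
  {"tx":0.6,"ty":-13,"tz":0,"rx":0,"ry":0,"rz":0,"gripper":0.0},
  {"tx":0.6,"ty":-14,"tz":0,"rx":0,"ry":0,"rz":0,"gripper":0.0},
])

```text
time: 17.75
eef_pos: [592.7, 9.1, 24.0]
ee_rot: [180.0, -0.0, 2.5]
contact_force: [-0.5, -0.7, -0.2]
finger_gap: 0.8
```

Request:
arm_command([
  {"tx":0,"ty":-0.7,"tz":-1.5,"rx":0,"ry":0,"rz":0,"gripper":0.0},
  {"tx":0.1,"ty":-1.4,"tz":-1.5,"rx":0,"ry":0,"rz":0,"gripper":0.0},
  {"tx":0.1,"ty":-2.1,"tz":-1.5,"rx":0,"ry":0,"rz":0,"gripper":0.0},
  {"tx":0.1,"ty":-2.8,"tz":-1.5,"rx":0,"ry":0,"rz":0,"gripper":0.0},
  {"tx":0.1,"ty":-3.5,"tz":-1.5,"rx":0,"ry":0,"rz":0,"gripper":0.0},
])

```text
time: 18.17
eef_pos: [592.7, 6.1, 22.3]
ee_rot: [-179.9, 0.0, 2.5]
contact_force: [-0.3, 2.4, 0.4]
finger_gap: 0.4
```

Request:
arm_command([
  {"tx":0,"ty":-0.6,"tz":0,"rx":0,"ry":0,"rz":0,"gripper":0.0},
  {"tx":0.1,"ty":-1.2,"tz":0,"rx":0,"ry":0,"rz":0,"gripper":0.0},
  {"tx":0.1,"ty":-1.8,"tz":0,"rx":0,"ry":0,"rz":0,"gripper":0.0},
  {"tx":0.1,"ty":-2.4,"tz":0,"rx":0,"ry":0,"rz":0,"gripper":0.0},
])

```text
time: 18.5
eef_pos: [592.7, 3.5, 22.2]
ee_rot: [-180.0, 0.0, 2.5]
contact_force: [-0.1, 2.7, 0.1]
finger_gap: 0.7
```

Request:
arm_command([
  {"tx":0,"ty":-0.6,"tz":0,"rx":0,"ry":0,"rz":0,"gripper":0.0},
  {"tx":0.1,"ty":-1.2,"tz":0,"rx":0,"ry":0,"rz":0,"gripper":0.0},
  {"tx":0.1,"ty":-1.8,"tz":0,"rx":0,"ry":0,"rz":0,"gripper":0.0},
  {"tx":0.1,"ty":-2.4,"tz":0,"rx":0,"ry":0,"rz":0,"gripper":0.0},
  {"tx":0.1,"ty":-3.0,"tz":0,"rx":0,"ry":0,"rz":0,"gripper":0.0},
])

```text
time: 18.92
eef_pos: [592.8, 0.1, 22.2]
ee_rot: [-180.0, 0.0, 2.5]
contact_force: [0.4, 2.2, -1.1]
finger_gap: 0.7
```

Request:
arm_command([
  {"tx":0,"ty":-0.5,"tz":0,"rx":0,"ry":0,"rz":0,"gripper":0.0},
  {"tx":0.1,"ty":-1.0,"tz":0,"rx":0,"ry":0,"rz":0,"gripper":0.0},
  {"tx":0.1,"ty":-1.5,"tz":0,"rx":0,"ry":0,"rz":0,"gripper":0.0},
])

```text
time: 19.17
eef_pos: [592.9, -1.3, 22.2]
ee_rot: [-180.0, 0.0, 2.5]
contact_force: [-0.8, 1.6, -1.8]
finger_gap: 0.3
```

Request:
arm_command([
  {"tx":0,"ty":-0.5,"tz":0,"rx":0,"ry":0,"rz":0,"gripper":0.0},
  {"tx":0.1,"ty":-1.0,"tz":0,"rx":0,"ry":0,"rz":0,"gripper":0.0},
  {"tx":0.1,"ty":-1.5,"tz":0,"rx":0,"ry":0,"rz":0,"gripper":0.0},
])

```text
time: 19.42
eef_pos: [593.1, -2.8, 22.3]
ee_rot: [180.0, 0.0, 2.5]
contact_force: [1.0, 1.2, -0.4]
finger_gap: 0.7
```

Request:
arm_command([
  {"tx":0,"ty":-0.4,"tz":0,"rx":0,"ry":0,"rz":0,"gripper":0.0},
  {"tx":0,"ty":-0.8,"tz":0,"rx":0,"ry":0,"rz":0,"gripper":0.0},
  {"tx":0,"ty":-0.8,"tz":0,"rx":0,"ry":0,"rz":0,"gripper":0.0},
])

```text
time: 19.67
eef_pos: [593.1, -3.7, 22.3]
ee_rot: [180.0, 0.0, 2.5]
contact_force: [-0.6, 1.4, -1.5]
finger_gap: 0.2
```

Request:
arm_command([
  {"tx":0,"ty":-0.4,"tz":0,"rx":0,"ry":0,"rz":0,"gripper":0.0},
  {"tx":0,"ty":-0.8,"tz":0,"rx":0,"ry":0,"rz":0,"gripper":0.0},
  {"tx":0,"ty":-0.8,"tz":0,"rx":0,"ry":0,"rz":0,"gripper":0.0},
])

```text
time: 19.92
eef_pos: [593.2, -4.5, 22.4]
ee_rot: [180.0, -0.0, 2.5]
contact_force: [-0.7, 2.0, -1.5]
finger_gap: 0.6
```

Request:
arm_command([
  {"tx":0,"ty":-0.4,"tz":0,"rx":0,"ry":0,"rz":0,"gripper":0.0},
  {"tx":0,"ty":-0.8,"tz":0,"rx":0,"ry":0,"rz":0,"gripper":0.0},
  {"tx":0,"ty":-0.8,"tz":0,"rx":0,"ry":0,"rz":0,"gripper":0.0},
])

```text
time: 20.17
eef_pos: [593.1, -4.7, 22.4]
ee_rot: [-180.0, -0.0, 2.5]
contact_force: [-0.0, 3.6, -1.0]
finger_gap: 0.4
```

Request:
arm_command([
  {"tx":0,"ty":-0.4,"tz":0,"rx":0,"ry":0,"rz":0,"gripper":0.0},
  {"tx":0,"ty":-0.8,"tz":0,"rx":0,"ry":0,"rz":0,"gripper":0.0},
  {"tx":0,"ty":-0.8,"tz":0,"rx":0,"ry":0,"rz":0,"gripper":0.0},
])

```text
time: 20.42
eef_pos: [593.1, -4.8, 22.4]
ee_rot: [-179.9, -0.0, 2.5]
contact_force: [0.1, 5.4, -0.5]
finger_gap: 0.5
```

Request:
arm_command([
  {"tx":0,"ty":-0.5,"tz":0,"rx":0,"ry":0,"rz":0,"gripper":0.0},
  {"tx":0,"ty":-1.0,"tz":0,"rx":0,"ry":0,"rz":0,"gripper":0.0},
  {"tx":0,"ty":-1.5,"tz":0,"rx":0,"ry":0,"rz":0,"gripper":0.0},
  {"tx":0,"ty":-1.5,"tz":0,"rx":0,"ry":0,"rz":0,"gripper":0.0},
])

```text
time: 20.75
eef_pos: [593.1, -4.9, 22.4]
ee_rot: [-179.7, -0.0, 2.5]
contact_force: [0.1, 10.0, -1.6]
finger_gap: 0.8
```

Request:
arm_command([
  {"tx":0,"ty":-0.3,"tz":0,"rx":0,"ry":0,"rz":0,"gripper":0.0},
  {"tx":0,"ty":-0.7,"tz":0,"rx":0,"ry":0,"rz":0,"gripper":0.0},
  {"tx":0,"ty":-0.7,"tz":0,"rx":0,"ry":0,"rz":0,"gripper":0.0},
])

```text
time: 21.0
eef_pos: [593.1, -4.9, 22.4]
ee_rot: [-179.7, -0.0, 2.5]
contact_force: [0.3, 10.3, 0.5]
finger_gap: 0.7
```

Request:
arm_command([
  {"tx":0,"ty":0,"tz":0,"rx":0,"ry":0,"rz":0,"gripper":0.0},
  {"tx":0,"ty":0,"tz":0,"rx":0,"ry":0,"rz":0,"gripper":0.0},
  {"tx":0,"ty":0,"tz":0,"rx":0,"ry":0,"rz":0,"gripper":0.0},
  {"tx":0,"ty":0,"tz":0,"rx":0,"ry":0,"rz":0,"gripper":0.0},
])

```text
time: 21.33
eef_pos: [593.1, -4.9, 22.4]
ee_rot: [-179.7, -0.0, 2.5]
contact_force: [1.5, 11.1, 0.4]
finger_gap: 0.7
```

Request:
arm_command([
  {"tx":0,"ty":0,"tz":0,"rx":0,"ry":0,"rz":0,"gripper":0.0},
  {"tx":0,"ty":0,"tz":0,"rx":0,"ry":0,"rz":0,"gripper":0.0},
  {"tx":0,"ty":0,"tz":0,"rx":0,"ry":0,"rz":0,"gripper":0.0},
  {"tx":0,"ty":0,"tz":0,"rx":0,"ry":0,"rz":0,"gripper":0.0},
  {"tx":0,"ty":0,"tz":0,"rx":0,"ry":0,"rz":0,"gripper":0.0},
  {"tx":0,"ty":0,"tz":0,"rx":0,"ry":0,"rz":0,"gripper":0.0},
  {"tx":0,"ty":0,"tz":0,"rx":0,"ry":0,"rz":0,"gripper":0.0},
  {"tx":0,"ty":0,"tz":0,"rx":0,"ry":0,"rz":0,"gripper":0.0},
])

```text
time: 22.0
eef_pos: [593.1, -4.9, 22.4]
ee_rot: [-179.7, -0.0, 2.5]
contact_force: [1.1, 10.3, -1.1]
finger_gap: 0.4
```

Request:
arm_command([
  {"tx":0,"ty":-0.3,"tz":0,"rx":0,"ry":0,"rz":0,"gripper":0.0},
  {"tx":0,"ty":-0.6,"tz":0,"rx":0,"ry":0,"rz":0,"gripper":0.0},
  {"tx":0,"ty":-0.6,"tz":0,"rx":0,"ry":0,"rz":0,"gripper":0.0},
  {"tx":0,"ty":-0.6,"tz":0,"rx":0,"ry":0,"rz":0,"gripper":0.0},
  {"tx":0,"ty":-0.6,"tz":0,"rx":0,"ry":0,"rz":0,"gripper":0.0},
  {"tx":0,"ty":-0.6,"tz":0,"rx":0,"ry":0,"rz":0,"gripper":0.0},
  {"tx":0,"ty":-0.6,"tz":0,"rx":0,"ry":0,"rz":0,"gripper":0.0},
  {"tx":0,"ty":-0.6,"tz":0,"rx":0,"ry":0,"rz":0,"gripper":0.0},
])

```text
time: 22.67
eef_pos: [593.1, -4.9, 22.4]
ee_rot: [-179.6, -0.0, 2.5]
contact_force: [0.4, 12.0, 0.5]
finger_gap: 0.6
```

Request:
arm_command([
  {"tx":0,"ty":0,"tz":0,"rx":0,"ry":0,"rz":0,"gripper":0.0},
  {"tx":0,"ty":0,"tz":0,"rx":0,"ry":0,"rz":0,"gripper":0.0},
  {"tx":0,"ty":0,"tz":0,"rx":0,"ry":0,"rz":0,"gripper":0.0},
  {"tx":0,"ty":0,"tz":0,"rx":0,"ry":0,"rz":0,"gripper":0.0},
  {"tx":0,"ty":0,"tz":0,"rx":0,"ry":0,"rz":0,"gripper":0.0},
  {"tx":0,"ty":0,"tz":0,"rx":0,"ry":0,"rz":0,"gripper":0.0},
  {"tx":0,"ty":0,"tz":0,"rx":0,"ry":0,"rz":0,"gripper":0.0},
])

```text
time: 23.25
eef_pos: [593.1, -4.9, 22.4]
ee_rot: [-179.6, -0.0, 2.5]
contact_force: [0.2, 12.0, 0.2]
finger_gap: 0.3
```

Request:
arm_command([
  {"tx":0,"ty":4,"tz":0,"rx":0,"ry":0,"rz":0,"gripper":0.0},
  {"tx":0,"ty":10,"tz":0,"rx":0,"ry":0,"rz":0,"gripper":0.0},
  {"tx":0,"ty":20,"tz":0,"rx":0,"ry":0,"rz":0,"gripper":0.0},
  {"tx":0,"ty":27,"tz":8,"rx":0,"ry":0,"rz":0,"gripper":0.0},
  {"tx":0,"ty":27,"tz":35,"rx":0,"ry":0,"rz":0,"gripper":0.0},
  {"tx":0,"ty":27,"tz":65,"rx":0,"ry":0,"rz":0,"gripper":0.0},
  {"tx":0,"ty":27,"tz":90,"rx":0,"ry":0,"rz":0,"gripper":0.0},
  {"tx":0,"ty":27,"tz":90,"rx":0,"ry":0,"rz":0,"gripper":0.0},
])

```text
time: 23.92
eef_pos: [598.2, 17.9, 119.8]
ee_rot: [179.8, -0.7, 2.5]
contact_force: [1.0, 0.9, 0.1]
finger_gap: 0.5
```

Request:
arm_command([
  {"tx":-20,"ty":-30,"tz":0,"rx":0,"ry":0,"rz":0,"gripper":0.0},
  {"tx":-45,"ty":-60,"tz":0,"rx":0,"ry":0,"rz":0,"gripper":0.0},
  {"tx":-65,"ty":-87,"tz":0,"rx":0,"ry":0,"rz":0,"gripper":0.0},
  {"tx":-75,"ty":-104,"tz":0,"rx":0,"ry":0,"rz":0,"gripper":0.0},
  {"tx":-75,"ty":-107,"tz":0,"rx":0,"ry":0,"rz":0,"gripper":0.0},
  {"tx":-75,"ty":-107,"tz":0,"rx":0,"ry":0,"rz":0,"gripper":0.0},
  {"tx":-75,"ty":-107,"tz":0,"rx":0,"ry":0,"rz":0,"gripper":0.0},
])

```text
time: 24.5
eef_pos: [518.7, -88.5, 112.6]
ee_rot: [-180.0, -0.0, 2.5]
contact_force: [0.5, 0.8, 0.6]
finger_gap: 0.4
```

```bash
python3 look.py end
python3 - <<'E'
from h import *
import pickle
s,f=pickle.load(open('end.pkl','rb')); save(cv2.resize(f['image'][90:310,280:500],(600,600),interpolation=cv2.INTER_CUBIC),'endc.png')
E
```

```text
24.5 [518.73875901 -88.4671795  112.57834151] [-1.79996538e+02 -4.78677182e-02  2.50411321e+00] [0.53640213 0.75539885 0.56983667] 0.40418315115990205
```

View pics/endc.png

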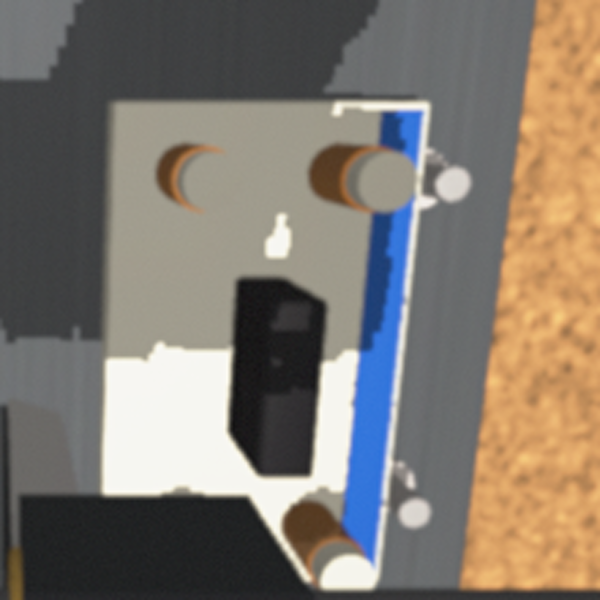

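The crop shows the plate with its striped edge at both pins, (430,190) and (400,495) in the crop, and square to the bed. I'll make one light touch on the −x face, biased slightly towards the stop, to confirm it is still seated on the pins.

Request:
arm_command([
  {"tx":-2,"ty":0,"tz":-25,"rx":0,"ry":0,"rz":0,"gripper":0.0},
  {"tx":-2,"ty":0,"tz":-50,"rx":0,"ry":0,"rz":0,"gripper":0.0},
  {"tx":-2,"ty":0,"tz":-72,"rx":0,"ry":0,"rz":0,"gripper":0.0},
  {"tx":-2,"ty":0,"tz":-86,"rx":0,"ry":0,"rz":0,"gripper":0.0},
  {"tx":-2,"ty":0,"tz":-90,"rx":0,"ry":0,"rz":0,"gripper":0.0},
  {"tx":-2,"ty":0,"tz":-90,"rx":0,"ry":0,"rz":0,"gripper":0.0},
  {"tx":-2,"ty":0,"tz":-90,"rx":0,"ry":0,"rz":0,"gripper":0.0},
])

```text
time: 25.13
eef_pos: [517.0, -88.2, 22.8]
ee_rot: [180.0, -0.0, 2.6]
contact_force: [0.3, 0.5, -0.9]
finger_gap: 0.6
```

Request:
arm_command([
  {"tx":6,"ty":0,"tz":0,"rx":0,"ry":0,"rz":0,"gripper":0.0},
  {"tx":12,"ty":0,"tz":0,"rx":0,"ry":0,"rz":0,"gripper":0.0},
  {"tx":17,"ty":0,"tz":0,"rx":0,"ry":0,"rz":0,"gripper":0.0},
  {"tx":19,"ty":0,"tz":0,"rx":0,"ry":0,"rz":0,"gripper":0.0},
  {"tx":20,"ty":0,"tz":0,"rx":0,"ry":0,"rz":0,"gripper":0.0},
  {"tx":20,"ty":0,"tz":0,"rx":0,"ry":0,"rz":0,"gripper":0.0},
  {"tx":20,"ty":0,"tz":0,"rx":0,"ry":0,"rz":0,"gripper":0.0},
])

```text
time: 25.72
eef_pos: [536.0, -88.8, 22.3]
ee_rot: [-180.0, 0.0, 2.5]
contact_force: [-0.1, 0.7, -0.7]
finger_gap: 0.4
```

Request:
arm_command([
  {"tx":0.8,"ty":0,"tz":0,"rx":0,"ry":0,"rz":0,"gripper":0.0},
  {"tx":1.6,"ty":0,"tz":0,"rx":0,"ry":0,"rz":0,"gripper":0.0},
  {"tx":2.4,"ty":-0.1,"tz":0,"rx":0,"ry":0,"rz":0,"gripper":0.0},
  {"tx":2.4,"ty":-0.1,"tz":0,"rx":0,"ry":0,"rz":0,"gripper":0.0},
])

```text
time: 26.05
eef_pos: [538.6, -88.9, 22.4]
ee_rot: [-180.0, -0.0, 2.5]
contact_force: [0.5, -0.1, -0.6]
finger_gap: 0.4
```

Request:
arm_command([
  {"tx":0.4,"ty":-0.1,"tz":0,"rx":0,"ry":0,"rz":0,"gripper":0.0},
  {"tx":0.7,"ty":-0.2,"tz":0,"rx":0,"ry":0,"rz":0,"gripper":0.0},
  {"tx":0.7,"ty":-0.2,"tz":0,"rx":0,"ry":0,"rz":0,"gripper":0.0},
])

```text
time: 26.3
eef_pos: [539.3, -89.1, 22.4]
ee_rot: [180.0, -0.0, 2.5]
contact_force: [-0.8, -1.1, 0.8]
finger_gap: 0.4
```

Request:
arm_command([
  {"tx":0.4,"ty":-0.1,"tz":0,"rx":0,"ry":0,"rz":0,"gripper":0.0},
  {"tx":0.7,"ty":-0.2,"tz":0,"rx":0,"ry":0,"rz":0,"gripper":0.0},
  {"tx":0.7,"ty":-0.2,"tz":0,"rx":0,"ry":0,"rz":0,"gripper":0.0},
])

```text
time: 26.55
eef_pos: [540.0, -89.3, 22.4]
ee_rot: [180.0, -0.0, 2.5]
contact_force: [0.4, 0.3, 0.6]
finger_gap: 0.7
```

Request:
arm_command([
  {"tx":0.3,"ty":0,"tz":0,"rx":0,"ry":0,"rz":0,"gripper":0.0},
  {"tx":0.5,"ty":-0.1,"tz":0,"rx":0,"ry":0,"rz":0,"gripper":0.0},
  {"tx":0.5,"ty":-0.1,"tz":0,"rx":0,"ry":0,"rz":0,"gripper":0.0},
])

```text
time: 26.8
eef_pos: [540.5, -89.4, 22.4]
ee_rot: [-180.0, 0.0, 2.5]
contact_force: [0.5, -0.3, -0.2]
finger_gap: 0.4
```

Request:
arm_command([
  {"tx":0.3,"ty":0,"tz":0,"rx":0,"ry":0,"rz":0,"gripper":0.0},
  {"tx":0.5,"ty":-0.1,"tz":0,"rx":0,"ry":0,"rz":0,"gripper":0.0},
  {"tx":0.5,"ty":-0.1,"tz":0,"rx":0,"ry":0,"rz":0,"gripper":0.0},
])

```text
time: 27.05
eef_pos: [540.5, -89.3, 22.2]
ee_rot: [-180.0, 0.1, 2.5]
contact_force: [-1.0, 0.9, 1.2]
finger_gap: 0.4
```

Request:
arm_command([
  {"tx":0.3,"ty":0,"tz":0,"rx":0,"ry":0,"rz":0,"gripper":0.0},
  {"tx":0.5,"ty":-0.1,"tz":0,"rx":0,"ry":0,"rz":0,"gripper":0.0},
  {"tx":0.5,"ty":-0.1,"tz":0,"rx":0,"ry":0,"rz":0,"gripper":0.0},
])

```text
time: 27.3
eef_pos: [540.7, -89.4, 22.2]
ee_rot: [-180.0, 0.1, 2.5]
contact_force: [-3.2, 0.5, 2.0]
finger_gap: 0.1
```

Request:
arm_command([
  {"tx":-4,"ty":0,"tz":0,"rx":0,"ry":0,"rz":0,"gripper":0.0},
  {"tx":-12,"ty":0,"tz":0,"rx":0,"ry":0,"rz":0,"gripper":0.0},
  {"tx":-22,"ty":0,"tz":0,"rx":0,"ry":0,"rz":0,"gripper":0.0},
  {"tx":-26,"ty":0,"tz":25,"rx":0,"ry":0,"rz":0,"gripper":0.0},
  {"tx":-26,"ty":0,"tz":60,"rx":0,"ry":0,"rz":0,"gripper":0.0},
  {"tx":-26,"ty":0,"tz":100,"rx":0,"ry":0,"rz":0,"gripper":0.0},
  {"tx":-26,"ty":-20,"tz":140,"rx":0,"ry":0,"rz":0,"gripper":0.0},
  {"tx":-26,"ty":-50,"tz":165,"rx":0,"ry":0,"rz":0,"gripper":0.0},
])

```text
time: 27.97
eef_pos: [515.8, -138.0, 190.7]
ee_rot: [180.0, -0.2, 2.7]
contact_force: [1.1, -0.8, 0.2]
finger_gap: 0.6
```

Request:
arm_command([
  {"tx":30,"ty":-25,"tz":5,"rx":0,"ry":0,"rz":0,"gripper":0.0},
  {"tx":60,"ty":-48,"tz":10,"rx":0,"ry":0,"rz":0,"gripper":0.0},
  {"tx":75,"ty":-55,"tz":15,"rx":0,"ry":0,"rz":0,"gripper":0.0},
  {"tx":75,"ty":-55,"tz":15,"rx":0,"ry":0,"rz":0,"gripper":0.0},
  {"tx":75,"ty":-55,"tz":15,"rx":0,"ry":0,"rz":0,"gripper":0.0},
  {"tx":75,"ty":-55,"tz":15,"rx":0,"ry":0,"rz":0,"gripper":0.0},
])

```text
time: 28.47
eef_pos: [588.8, -193.5, 201.2]
ee_rot: [-179.9, 0.1, 2.5]
contact_force: [0.2, -0.1, 0.3]
finger_gap: 0.6
```

```bash
python3 look.py fin
python3 - <<'E'
from h import *
import pickle
s,f=pickle.load(open('fin.pkl','rb')); save(cv2.resize(f['image'][20:230,190:400],(600,600),interpolation=cv2.INTER_CUBIC),'finc.png')
E
```

```text
28.4667 [ 588.81916349 -193.47312825  201.19244732] [-1.79923616e+02  1.27289885e-01  2.53400754e+00] [ 0.22990819 -0.12407334  0.2513084 ] 0.5634470974422089
```

View pics/finc.png

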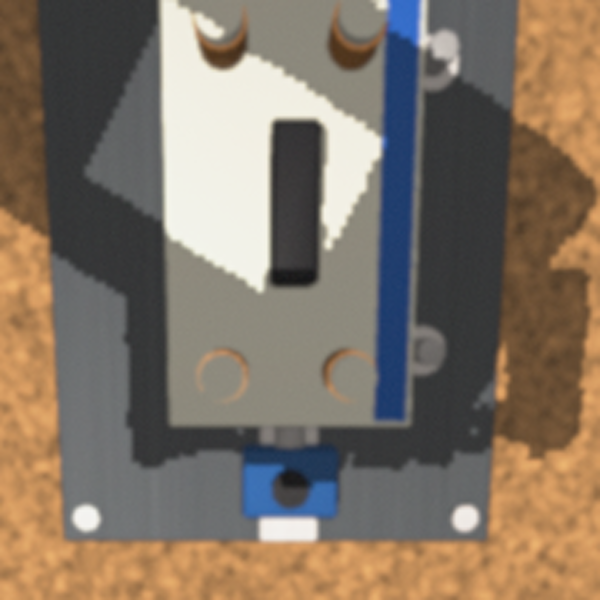

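The final view shows the plate's end, crop row ≈425, meeting the button at (290,435). Its striped edge touches both pin feet at (430,60) and (425,350), and it lies flat with the vials upright. Handing in.

```bash
python3 -c "
from bench import env
print(env.finish_job())"
```

```text
the job is handed in; nothing more can be done
None
```

I picked the plate up by its handle, set it flat on the bed clear of pins and stop, then pressed it home against the pins and then the stop. Then I let go, backed the arm away and handed the job in. It took about 28.5 s of the 72 s allowed.

- **Pins:** I pushed the plate's plain long side with the closed fingers until the striped edge met both pins. I held it at about 11–12 N for some 1.3 s.
- **Stop:** I pushed the far end face along the pins until the other end met the button. I held it at 10–12 N for about 2 s, with 12 N in the last second.
- **Check after the stop press:** a light touch of about 3 N on the long side met firm resistance within about half a millimetre of the first pressed position. The plate was therefore still on the pins. This touch was an extra step after the two presses.
- **Last picture:** the plate was flat and square to the bed, touching both pins and the button, with the vials upright. I did not take a final picture of the whole bench, so the other glassware is not checked by image. Outside the plate work, the force readings showed no unexpected contact.

Nothing clearly disagreed. Two limits remain: the pictures resolve about 1 mm, so the final contacts rest mainly on the force readings. Forces were also only reported at the end of each move, so a brief higher peak in between would not have shown.

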